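# Refit the battery-bay cover of the truck's power case

### The job

The battery bay of the grey power case on the folding table is open. Take the cover that fits it, the longer of the two black covers, tilt one short edge in under the overhanging lip of the bay, then lower the other edge until the cover lies flat on its ledge inside the bay, and let go. Leave the shorter cover and the food can where they are.

Things in the scene. Friction and masses are not known exactly. Their poses are not given: they have to be found in the camera images.
- cover_grip (a point): Long cover: black panel 140 (x) x 100 (y) x 8 mm, 0.25 kg, flat on the table, same both ways round. Across its middle stands a loop handle: grip bar 14 mm thick (x), 80 mm long (y), 28 mm high, on two end posts. This point: centre of the grip bar, above the panel's centre, 54 mm above its underside, 14 mm below the handle's top. z up.
- bay (a point): Centre of the bay in the fixed grey case, on the ledge where the cover rests (40 mm above table). x: level, lip to far wall, away from robot; z up. Inside x -77..77, y -58..58 mm. Far and side walls rise 28 mm above the ledge. Lip, 6 mm thick, full width, over x -77..-52, underside 28 mm above the ledge; behind it the case, equally high, runs to x -150. Only 129 mm is open: tilt the cover ~20 deg.
- spare_grip (a point): The shorter cover, to be left alone: same width, thickness and handle as the long one, but only 90 mm long (x). This point is the centre of its grip bar, 54 mm above its underside. It lies flat on the table on the other side of the case from the long cover.
- can: Upright food can, 74 mm in diameter, 110 mm high, to be left alone; origin at the centre of its underside. It stands beyond one of the covers; a loose food jar of about its size (not tracked) stands beyond the other, both at least 0.66 m ahead of the robot and 0.26 m to the side.
Mind the look-alikes: they are no part of the job. Leave any blue or green look-alike of the part that bears cover_grip alone.

How it is judged:
By the outcome, as a careful person would: the job done as asked, in the order asked, and still so for the second after the job is handed in, with the robot touching nothing.
It also fails if it takes over 40 s, if anything falls off the work surface, if the arm or the gripper's body presses on something with over 40 N, if the wrist force passes 120 N, or if a joint passes its speed limit or range.

### The arm

A 7-joint arm with a two-finger parallel gripper is mounted at the origin on the work surface. World frame = base frame: x ahead of the robot, y to its left, z up, the work surface at z = 0. Lengths are in m, angles in rad, forces in N, time in s.
With the tool pointing down it reaches from about 0.35 to 0.9 m from the base axis. Payload 8.1 kg.
Tool frame: the origin (TCP) lies between the finger pads; the fingertips stand 8 mm ahead of it and the grasp point (between the pads) lies 11 mm behind it (arm.tcp_to_tips is the distance from the TCP to the fingertips, in m); z points along the fingers, x is the direction in which the jaws open and shut, and the axes are right-handed (so a half turn about z gives the same grasp; the last joint's range is limited). The gripper opens to 92 mm and grips with 3 to 60 N. Pads are 19 mm wide; open, the fingers measure 130 mm over their backs; the gripper's body (75 mm by 190 mm) begins 47 mm behind the grasp point.
Start: joints at [-1.343, 0.434, 0.025, 1.573, -0.012, 1.134, -0.075], TCP at [0.203, 0.591, 0.235] pointing down, gripper open.
Joint ranges: [-2.62, 2.62], [-0.44, 2.09], [-1.27, 1.32], [0.08, 2.57], [-1.32, 4.46], [0.12, 2], [-2.74, 2.74]. Speed limits (rad/s): [2.22, 2.22, 3.01, 3.01, 3.14, 3.14, 3.14].

### API

Orientations are given as a rotation vector (axis times angle).
In Python, from cell import arm, eyes gives the robot as it stands.
- The arm moves only by the tool play_rows, never from a script. Its argument "rows" is a list of rows, each a list of 3 entries, a list of its own where there are three numbers: the shift along the tool's x, y, z each as a share of 50 cm, from -1 to 1, then the turn, a rotation vector about the tool's x, y, z each as a share of 60 degrees, from -1 to 1, then the opening, from -1 (shut) to 1 (fully open), so that 0 is half open. In form: [[[dx, dy, dz], [ax, ay, az], grip], ...]. A call has 1 to 10 rows; each row is the pose to reach, as a shift and turn from the pose commanded when the call began, along the tool's axes at that moment; what a row does not reach only later rows make up. A row lasts 1/10 s, in which the tool goes at most 50 mm and 8.59 degrees, less where a joint would pass 70% of its speed; a pose out of reach is approached as far as the arm can. A call with a number of a shift or a turn outside -1 to 1 is refused whole. A call with a gripper value outside its range is refused whole. The fingers move at their own pace and stop on an object; "newtons" is the grip in N (left out, the last holds). Time passes only in rows, so rows that repeat a pose let the fingers close. It gives the time, the measured TCP pose, the force and the opening at its end, in the units of the state.
- arm.observe(): the state, without advancing time (a new reading comes with each control period).
- eyes.get_image(name): name is "side" or "top"; returns (picture, depth): 480x640x3 uint8, red, green, blue; 480x640 float32, m along the optical axis (not along the pixel's ray), 0 where there is no reading.
- eyes.get_calibration(name): a dict with "intrinsics" (3x3 intrinsics, pixels), "k1" (the pictures are not rectified: a ray, as slopes to the right and down, at radius r is drawn at 1 + k1 r^2 times it, then the intrinsics apply), "R" (3x3) and "t" (3): a world point X has camera coordinates R X + t. Camera axes: x right, y down, z forward; pixel columns grow to the right and rows downward; lengths in m; the calibration is good to about 2 mm. A picture is of the moment at which its call begins. get_calibration takes no time and is no camera call.
- arm.sign_off(): hands the job in, once; it reports no verdict.
The state is a dict: "clock": time; "joints": joint angles; "dq": joint speeds; "joint_efforts": joint torques, N m; "position": TCP position; "ee_rot": TCP orientation; "force": force on the tool from outside, world axes, zero at the start; "ft_torque": the same for the moment, N m; "width": opening from 0.0 (shut) to 1.0 (fully open).
Only numpy, scipy, OpenCV 4.12 (cv2) and the standard library are available. Lean on these libraries where they do the work, as an engineer would, in place of code of your own. Each camera call takes 0.05 s, during which the arm holds its last target.

## Working session

There is one attempt and no reset: what is moved stays moved. The work goes in short steps, Python scripts to look and compute and a tool call to move; the robot and the scene stay as the last step left them, time stands still between calls to the robot, and variables do not carry over. Pictures are saved under pics/ and viewed, and the job is handed in when it is done.

Besides the shell and the picture viewer there is one more tool, called after "Request:" by a JSON object that holds its "fn" and its "kwargs". play_rows: Moves the arm, as the interface text tells. Its arguments: {"type":"object","properties":{"rows":{"type":"array","items":{"type":"array"}},"newtons":{"type":"number"}},"required":["rows"]}

```bash
mkdir -p pics; ls; python3 - <<'E'
from cell import arm, eyes
import cv2, numpy as np
for n in ("top","side"):
    p,d=eyes.get_image(n); cv2.imwrite(f"pics/{n}0.png",p[:,:,::-1]); np.save(f"pics/{n}0d.npy",d)
    c=eyes.get_calibration(n); print(n,{k:np.round(np.array(v),4).tolist() for k,v in c.items()})
s=arm.observe()
print({k:(np.round(v,3).tolist()) for k,v in s.items()})
E
```

```text
pics
top {'intrinsics': [[464.5504, 0.0, 316.2482], [0.0, 464.5504, 237.8984], [0.0, 0.0, 1.0]], 'k1': -0.0777, 'R': [[-0.0161, -0.9999, -0.0014], [-0.9932, 0.0162, -0.1153], [0.1153, -0.0005, -0.9933]], 't': [0.0948, 0.5437, 1.0943]}
side {'intrinsics': [[495.5611, 0.0, 319.1675], [0.0, 495.5611, 242.3239], [0.0, 0.0, 1.0]], 'k1': -0.0116, 'R': [[0.8644, -0.5028, 0.0062], [-0.3183, -0.5566, -0.7674], [0.3893, 0.6613, -0.6412]], 't': [-0.4546, 0.2482, 0.8235]}
{'clock': 0.1, 'joints': [-1.343, 0.435, 0.025, 1.574, -0.012, 1.134, -0.075], 'dq': [0.0, -0.001, 0.001, -0.002, -0.001, -0.001, -0.001], 'joint_efforts': [0.003, -66.913, 0.988, -31.514, -0.061, 0.038, 0.0], 'position': [0.203, 0.591, 0.234], 'ee_rot': [2.556, 1.825, -0.002], 'force': [-0.156, -0.701, 0.361], 'ft_torque': [0.02, 0.046, 0.018], 'width': 0.999}
```

View pics/top0.png

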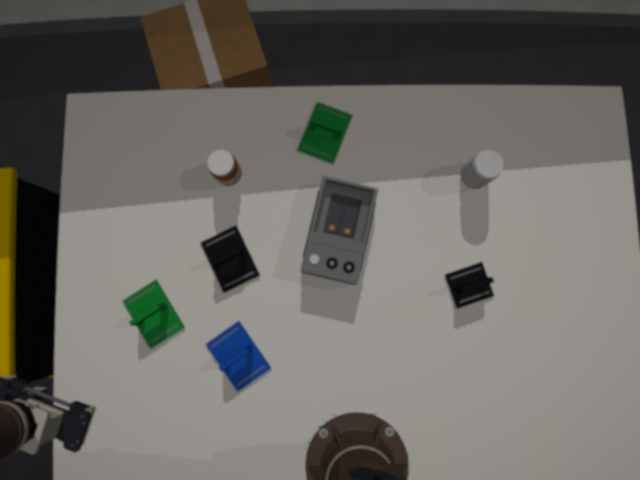

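View pics/side0.png

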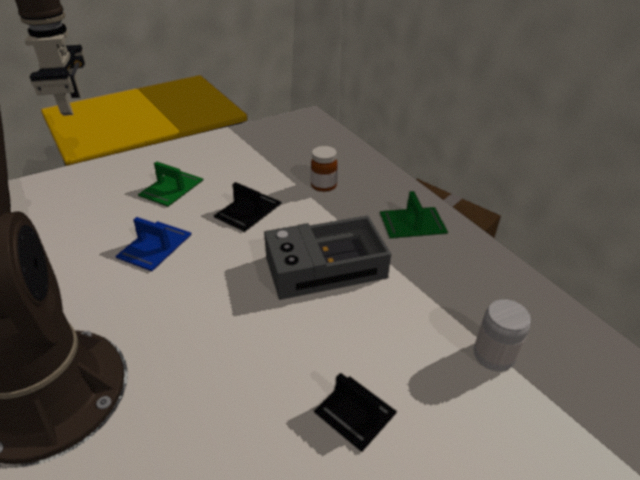

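Candidates in the top picture: black cover (230,259), black cover (469,284), green (154,314) and (325,132), blue (238,355). The left black cover looks longer. I'll check that in crops, with measurements.

```bash
cat > h.py <<'E'
import numpy as np, cv2
from scipy.spatial.transform import Rotation as Ro
from cell import arm, eyes
def cal(n):
    c=eyes.get_calibration(n); return np.array(c["intrinsics"]),c["k1"],np.array(c["R"]),np.array(c["t"])
def rays(n,px):
    K,k1,R,t=cal(n); px=np.asarray(px,float).reshape(-1,1,2)
    # model r_d=r(1+k1 r^2) = OpenCV k1
    return np.c_[cv2.undistortPoints(px,K,np.array([k1,0,0,0.])).reshape(-1,2),np.ones(len(px))]
def onplane(n,px,z):
    K,k1,R,t=cal(n); d=rays(n,px)@R; o=-R.T@t
    return o+d*((z-o[2])/d[:,2])[:,None]
def cloud(n,D):
    K,k1,R,t=cal(n); v,u=np.mgrid[:480,:640]; px=np.c_[u.ravel(),v.ravel()]
    X=rays(n,px)*D.reshape(-1,1); return ((X-t)@R).reshape(480,640,3)
def proj(n,X):
    K,k1,R,t=cal(n); return cv2.projectPoints(np.asarray(X,float).reshape(-1,3),cv2.Rodrigues(R)[0],t,K,np.array([k1,0,0,0.]))[0].reshape(-1,2)
def crop(img,x,y,w,h,f,name):
    c=img[y:y+h,x:x+w]; cv2.imwrite(name,cv2.resize(np.clip(c*1.8,0,255).astype(np.uint8),None,fx=f,fy=f,interpolation=cv2.INTER_CUBIC))
E
python3 - <<'E'
from h import *
im=cv2.imread("pics/top0.png")
crop(im,190,215,80,80,7,"pics/c1.png"); crop(im,290,170,100,120,5,"pics/c2.png")
D=np.load("pics/top0d.npy"); P=cloud("top",D)
print("table z",np.nanmedian(P[380:400,300:400,2]))
for nm,(x0,x1,y0,y1) in dict(L=(195,265,220,295),S=(440,500,258,312)).items():
    sub=im[y0:y1,x0:x1].max(2)<45; pts=P[y0:y1,x0:x1][sub]; pts=pts[(pts[:,2]>-.01)]
    lo=pts[pts[:,2]<.025]; 
    r=cv2.minAreaRect(lo[:,:2].astype(np.float32)*1000); print(nm,r,len(lo))
    hi=pts[pts[:,2]>.045]; print(hi.mean(0),cv2.minAreaRect(hi[:,:2].astype(np.float32)*1000),np.percentile(hi[:,2],[5,50,95]))
E
```

```text
table z -0.000199638808908429
L ((499.96624755859375, 301.1153259277344), (135.36473083496094, 94.6355209350586), 25.174184799194336) 1649
[0.49864701 0.29274484 0.0960468 ] ((476.174072265625, 204.99244689941406), (259.7950744628906, 58.20438003540039), 75.46124267578125) [0.05051722 0.06721521 0.07152122]
S ((424.80224609375, -288.7823181152344), (83.60730743408203, 96.39264678955078), 17.026050567626953) 899
[ 0.42409158 -0.27571018  0.09004012] ((413.82373046875, -118.85293579101562), (28.47270393371582, 409.8502502441406), 3.5357472896575928) [0.05186962 0.06766974 0.07152767]
```

View pics/c1.png

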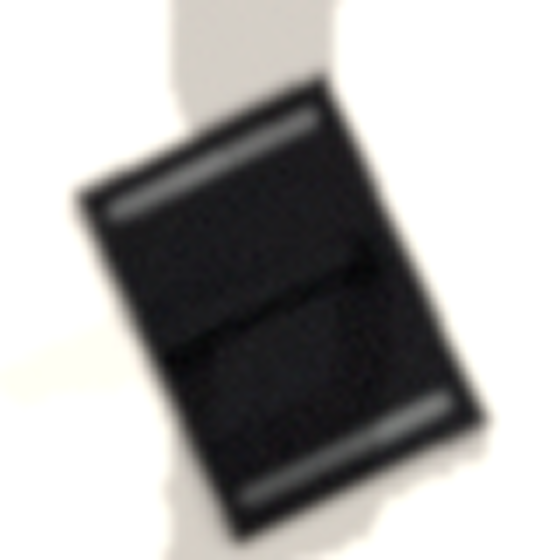

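View pics/c2.png

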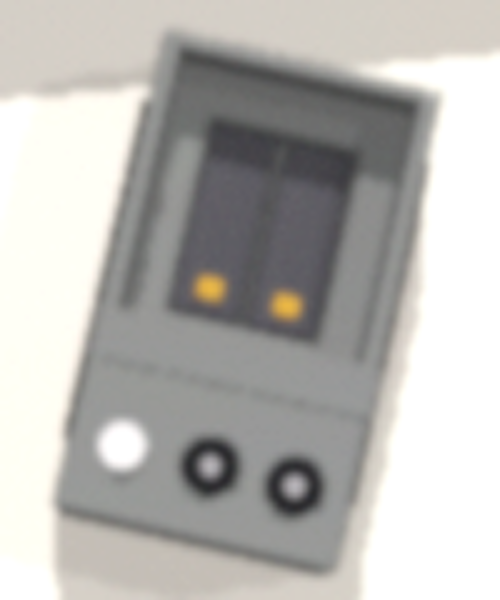

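```bash
cat > fit.py <<'E'
from h import *
from scipy.optimize import least_squares
f=lambda c,o,s:(np.array(c)+.5)/s-.5+np.array(o)
# cover
px=f([(325,78),(78,195),(240,542),(488,418)],(190,215),7)
X=onplane("top",px,0.008); c=X.mean(0)
print("cover corners",np.round(X,4).tolist(),"c",c.round(4))
e=[np.linalg.norm(X[i]-X[(i+1)%4]) for i in range(4)]; print("edges",np.round(e,4))
d=(X[0]+X[1]-X[2]-X[3]); print("long-axis yaw",np.degrees(np.arctan2(d[1],d[0])))
w=(X[1]+X[2]-X[0]-X[3]); print("short-axis yaw-90",np.degrees(np.arctan2(w[1],w[0]))-90)
# case
pin=f([(178,48),(422,98),(60,508),(335,572),(165,30),(438,93)],(290,170),5)
def mod(q):
    x,y,a,W,T=q; L=np.array([(77e-3,.058),(77e-3,-.058),(-.15,W),(-.15,-W),(.077+T,W),(.077+T,-W)])
    R=np.array([[np.cos(a),-np.sin(a)],[np.sin(a),np.cos(a)]]); z=[.068,.068,.074,.074,.068,.068]
    return np.c_[L@R.T+[x,y],z]
r=least_squares(lambda q:(proj("top",mod(q))-pin).ravel(),[.55,.05,-.2,.065,.008])
print("bay",r.x.round(4),"yaw deg",np.degrees(r.x[2]),"res",r.fun.round(2))
P=cloud("top",np.load("pics/top0d.npy")); x,y,a=r.x[:3]
Rz=np.array([[np.cos(a),np.sin(a)],[-np.sin(a),np.cos(a)]])
Q=P.copy(); Q[...,:2]=(P[...,:2]-[x,y])@Rz.T
for lx in np.arange(-.16,.1,.01):
    m=(abs(Q[...,0]-lx)<.004)&(abs(Q[...,1])<.045); print(round(lx,2),np.percentile(Q[m][:,2],[5,50,95]).round(3),end=" ; ")
E
python3 fit.py
```

```text
cover corners [[0.5817, 0.2852, 0.008], [0.5412, 0.3732, 0.008], [0.418, 0.3147, 0.008], [0.4602, 0.2274, 0.008]] c [0.5003 0.3001 0.008 ]
edges [0.0969 0.1364 0.097  0.1345]
long-axis yaw 25.42839048274118
short-axis yaw-90 25.219121222077447
bay [ 0.5934  0.0229 -0.2365  0.0659  0.0057] yaw deg -13.55269135786244 res [ 0.51 -0.21 -0.66  0.26 -0.41  0.11  0.31 -0.21  0.38  0.39 -0.12 -0.33]
-0.16 [-0.004  0.     0.003] ; -0.15 [-0.002  0.036  0.076] ; -0.14 [0.071 0.074 0.077] ; -0.13 [0.071 0.074 0.078] ; -0.12 [0.072 0.076 0.079] ; -0.11 [0.072 0.075 0.08 ] ; -0.1 [0.071 0.074 0.078] ; -0.09 [0.07  0.074 0.077] ; -0.08 [0.071 0.074 0.077] ; -0.07 [0.071 0.074 0.077] ; -0.06 [0.071 0.074 0.078] ; -0.05 [0.038 0.072 0.076] ; -0.04 [0.024 0.034 0.041] ; -0.03 [0.007 0.035 0.041] ; -0.02 [0.007 0.034 0.041] ; -0.01 [0.007 0.034 0.04 ] ; 0.0 [0.006 0.034 0.042] ; 0.01 [0.009 0.034 0.039] ; 0.02 [0.013 0.034 0.042] ; 0.03 [0.01  0.035 0.042] ; 0.04 [0.008 0.034 0.041] ; 0.05 [0.006 0.034 0.041] ; 0.06 [0.037 0.04  0.043] ; 0.07 [0.036 0.04  0.044] ; 0.08 [0.038 0.065 0.07 ] ; 0.09 [0.065 0.065 0.065] ;
```

```bash
cat > goal.py <<'E'
from h import *
COV=(0.5003,0.3001,25.3); BAY=(0.5934,0.0229,-13.55)
def rot(yaw,th=0):
    "cover frame: z up, x long axis; th = -x edge down (deg)"
    return Ro.from_euler("z",yaw,degrees=True)*Ro.from_euler("y",-th,degrees=True)
def tcp(grip,Rc,flip):
    # tool x = +-cover x, tool z = -cover z
    Rt=Rc*Ro.from_euler("x",180,degrees=True)
    if flip: Rt=Rt*Ro.from_euler("z",180,degrees=True)
    return np.array(grip)+0.011*Rt.as_matrix()[:,2],Rt
def delta(p,Rt,s=None,cmd=None):
    s=s or arm.observe(); p0,R0=(np.array(s["position"]),Ro.from_rotvec(s["ee_rot"])) if cmd is None else cmd
    d=R0.inv().apply(p-p0)/.5; a=(R0.inv()*Rt).as_rotvec()/np.radians(60)
    print("delta",d.round(3).tolist(),a.round(3).tolist(),"mm",(d*500).round(1),"deg",(a*60).round(1))
def bayg(nx,nz,th):
    "grip point world, cover with near-bottom edge at bay (nx,nz), tilt th"
    t=np.radians(th); c,s=np.cos(t),np.sin(t)
    u,w=.070,.054; bx=nx+u*c-w*s; bz=nz+u*s+w*c; a=np.radians(BAY[2])
    return [BAY[0]+bx*np.cos(a),BAY[1]+bx*np.sin(a),.04+bz]
E
python3 - <<'E'
from goal import *
s=arm.observe(); print(Ro.from_rotvec(s["ee_rot"]).as_matrix().round(3))
for fl in (0,1):
    p,R=tcp((COV[0],COV[1],.16),rot(COV[2]),fl); print(p); delta(p,R,s)
# overlay
for n in("top","side"):
    im=cv2.imread(f"pics/{n}0.png")
    for (x,y,yaw),pts in ((COV,[(u,v,.008) for u,v in((-.07,-.05),(.07,-.05),(.07,.05),(-.07,.05))]),(COV,[(0,-.04,.068),(0,.04,.068)]),
        (BAY,[(.077,-.058,.068),(.077,.058,.068),(-.052,.058,.074),(-.052,-.058,.074)]),(BAY,[(-.15,.066,.074),(-.15,-.066,.074)])):
        W=rot(yaw).apply(pts)+[x,y,0]; cv2.polylines(im,[np.round(proj(n,W)*16).astype(np.int32)],True,(0,0,255),1,cv2.LINE_AA,4)
    (crop(im,190,170,200,130,4,"pics/o_top.png") if n=="top" else crop(im,200,165,200,140,4,"pics/o_side.png"))
E
```

```text
[[ 0.325  0.946 -0.   ]
 [ 0.946 -0.325 -0.001]
 [-0.001  0.    -1.   ]]
[0.5003 0.3001 0.149 ]
delta [-0.356, 0.751, 0.171] [0.001, 0.001, 0.762] mm [-178.1  375.7   85.3] deg [ 0.   0.1 45.7]
[0.5003 0.3001 0.149 ]
delta [-0.356, 0.751, 0.171] [-0.001, 0.001, -2.238] mm [-178.1  375.7   85.3] deg [-1.000e-01  0.000e+00 -1.343e+02]
```

View pics/o_top.png

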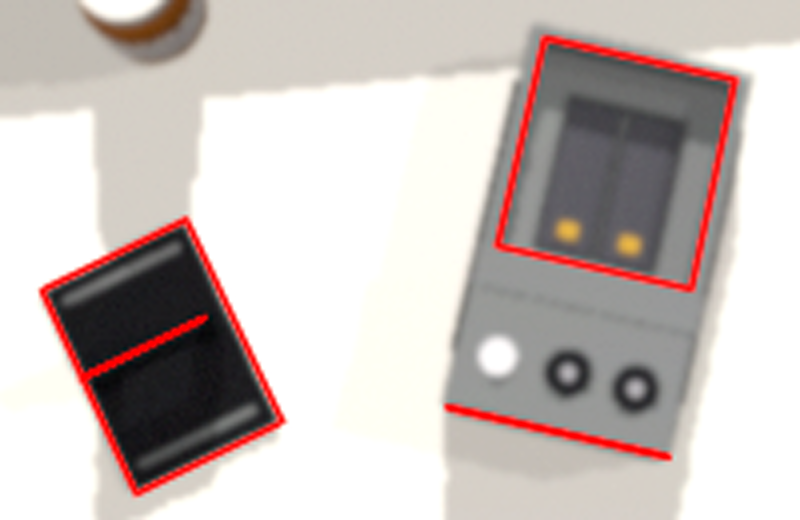

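View pics/o_side.png

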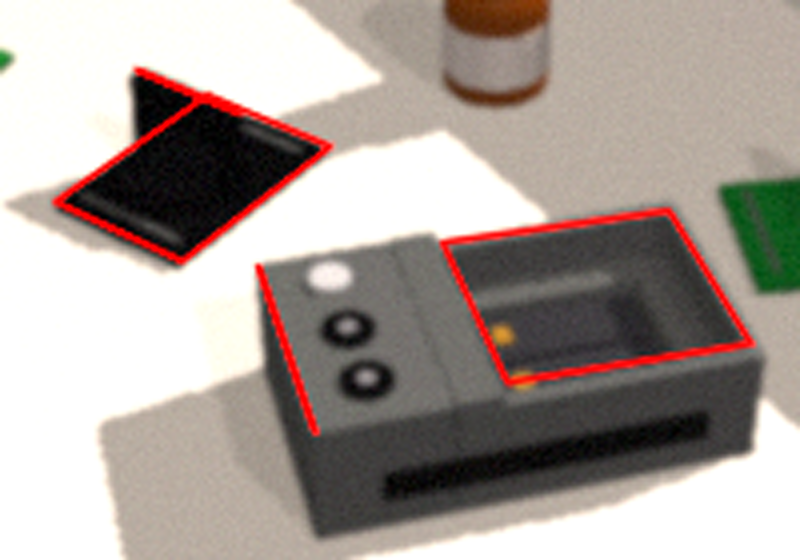

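The overlays agree in both cameras. The long black cover is at (230,259), 136x97 mm measured against 84x96 mm for the other. The bay lies at (340,215). I'll move above the cover.

Request:
{"fn": "play_rows", "kwargs": {"rows": [[[-0.356, 0.751, 0.171], [0, 0, 0.762], 0.6], [[-0.356, 0.751, 0.171], [0, 0, 0.762], 0.6], [[-0.356, 0.751, 0.171], [0, 0, 0.762], 0.6], [[-0.356, 0.751, 0.171], [0, 0, 0.762], 0.6], [[-0.356, 0.751, 0.171], [0, 0, 0.762], 0.6], [[-0.356, 0.751, 0.171], [0, 0, 0.762], 0.6], [[-0.356, 0.751, 0.171], [0, 0, 0.762], 0.6], [[-0.356, 0.751, 0.171], [0, 0, 0.762], 0.6], [[-0.356, 0.751, 0.171], [0, 0, 0.762], 0.6], [[-0.356, 0.751, 0.171], [0, 0, 0.762], 0.6]], "newtons": 40}}

```text
clock: 1.1
position: [0.503, 0.2959, 0.1483]
ee_rot: [3.065, 0.677, -0.001]
force: [-0.8, -0.7, 0.7]
width: 0.799
```

```bash
python3 - <<'E'
from goal import *
s=arm.observe(); print(s["clock"],np.round(s["position"],4),np.round(s["joints"],2))
p,R=tcp((COV[0],COV[1],.16),rot(COV[2]),0); delta(p,R,s)
p,R=tcp((COV[0],COV[1],.054),rot(COV[2]),0); delta(p,R,s)
E
```

```text
1.1 [0.503  0.2959 0.1483] [-0.82  0.46  0.28  1.8  -0.15  0.91 -0.04]
delta [-0.001, -0.01, -0.002] [0.003, 0.001, -0.006] mm [-0.7 -4.9 -0.8] deg [ 0.2  0.1 -0.4]
delta [-0.001, -0.01, 0.21] [0.003, 0.001, -0.006] mm [ -0.6  -5.2 105.2] deg [ 0.2  0.1 -0.4]
```

Request:
{"fn": "play_rows", "kwargs": {"rows": [[[0, 0, 0.08], [0, 0, 0], 0.4], [[0, 0, 0.12], [0, 0, 0], 0.4], [[0, 0, 0.12], [0, 0, 0], 0.4], [[0, 0, 0.12], [0, 0, 0], 0.4], [[0, 0, 0.12], [0, 0, 0], 0.4]]}}

```text
clock: 1.6
position: [0.5008, 0.3017, 0.0906]
ee_rot: [-3.064, -0.689, -0.003]
force: [0.2, -0.4, 0.8]
width: 0.7
```

```bash
python3 - <<'E'
from goal import *
s=arm.observe(); print(s["clock"],np.round(s["position"],4),np.round(s["joints"],2),s["width"])
p,R=tcp((COV[0],COV[1],.054),rot(COV[2]),0); delta(p,R,s)
E
```

```text
1.6 [0.5008 0.3017 0.0906] [-0.81  0.53  0.25  1.85 -0.18  0.78 -0.02] 0.7002649280156863
delta [-0.003, 0.002, 0.095] [-0.001, -0.002, 0.001] mm [-1.3  1.2 47.6] deg [-0.  -0.1  0.1]
```

Request:
{"fn": "play_rows", "kwargs": {"rows": [[[0, 0, 0.06], [0, 0, 0], 0.4], [[0, 0, 0.092], [0, 0, 0], 0.4], [[0, 0, 0.092], [0, 0, 0], 0.4], [[0, 0, 0.092], [0, 0, 0], 0.0], [[0, 0, 0.092], [0, 0, 0], -0.5], [[0, 0, 0.092], [0, 0, 0], -1], [[0, 0, 0.092], [0, 0, 0], -1], [[0, 0, 0.092], [0, 0, 0], -1], [[0, 0, 0.092], [0, 0, 0], -1], [[0, 0, 0.092], [0, 0, 0], -1]]}}

```text
clock: 2.6
position: [0.5004, 0.3009, 0.0433]
ee_rot: [-3.065, -0.689, -0.0]
force: [1.7, 0.5, 0.1]
width: 0.154
```

```bash
python3 - <<'E'
from goal import *
s=arm.observe(); print(s["clock"],np.round(s["position"],4),s["width"]*92,np.round(s["force"],1))
p,R=tcp((COV[0],COV[1],.054),rot(COV[2]),0); delta(p,R,s)
p,_=eyes.get_image("side"); cv2.imwrite("pics/s1.png",p[:,:,::-1]); crop(p[:,:,::-1],150,100,200,150,4,"pics/s1c.png")
E
```

```text
2.6 [0.5004 0.3009 0.0433] 14.210302181657642 [1.7 0.5 0.1]
delta [-0.001, 0.001, 0.001] [-0.0, -0.0, 0.0] mm [-0.4  0.6  0.3] deg [-0. -0.  0.]
```

View pics/s1c.png

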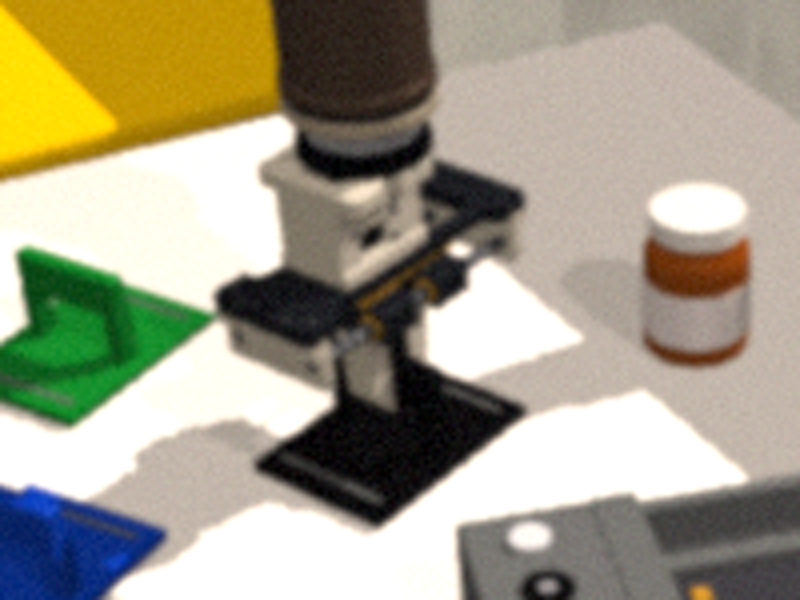

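The gripper holds the bar, with a measured width of 14.2 mm. The green cover (left), blue cover and jar (around crop 695,270) are all clear. Now I'll lift.

Request:
{"fn": "play_rows", "kwargs": {"rows": [[[0, 0, -0.06], [0, 0, 0], -1], [[0, 0, -0.14], [0, 0, 0], -1], [[0, 0, -0.24], [0, 0, 0], -1], [[0, 0, -0.32], [0, 0, 0], -1], [[0, 0, -0.36], [0, 0, 0], -1], [[0, 0, -0.36], [0, 0, 0], -1]]}}

```text
clock: 3.25
position: [0.5017, 0.3015, 0.2262]
ee_rot: [-3.063, -0.688, -0.007]
force: [0.3, -0.2, -3.0]
width: 0.151
```

```bash
python3 - <<'E'
from goal import *
s=arm.observe(); print(s["clock"],np.round(s["position"],4),s["width"]*92,np.round(s["force"],1))
g=bayg(-.040,.005,20); print(g)
p,R=tcp((g[0],g[1],.225),rot(BAY[2],20),0); print(p); delta(p,R,s)
E
```

```text
3.25 [0.5017 0.3015 0.2262] 13.931943452633416 [ 0.3 -0.2 -3. ]
[np.float64(0.6005059447573214), np.float64(0.021187453699719045), np.float64(0.11968481155523589)]
[0.60416345 0.02030599 0.21466338]
delta [-0.055, 0.596, 0.022] [-0.116, 0.316, 0.64] mm [-27.7 298.1  11. ] deg [-6.9 19.  38.4]
```

Request:
{"fn": "play_rows", "kwargs": {"rows": [[[-0.005, 0.08, 0], [0, 0, 0.1], -1], [[-0.015, 0.17, 0.005], [-0.03, 0.08, 0.2], -1], [[-0.025, 0.26, 0.01], [-0.06, 0.16, 0.32], -1], [[-0.04, 0.35, 0.015], [-0.09, 0.24, 0.42], -1], [[-0.05, 0.44, 0.02], [-0.1, 0.28, 0.52], -1], [[-0.055, 0.52, 0.022], [-0.116, 0.316, 0.62], -1], [[-0.055, 0.58, 0.022], [-0.116, 0.316, 0.64], -1], [[-0.055, 0.596, 0.022], [-0.116, 0.316, 0.64], -1], [[-0.055, 0.596, 0.022], [-0.116, 0.316, 0.64], -1], [[-0.055, 0.596, 0.022], [-0.116, 0.316, 0.64], -1]]}}

```text
clock: 4.25
position: [0.6021, 0.0206, 0.211]
ee_rot: [3.031, -0.356, 0.525]
force: [0.2, -0.5, -2.5]
width: 0.151
```

```bash
cat > chk.py <<'E'
from goal import *
import sys
def edge(name,n="side",box=(230,130,190,150)):
    p,D=eyes.get_image(n); im=np.ascontiguousarray(p[:,:,::-1]); crop(im,*box,4,name)
    s=arm.observe(); Rt=Ro.from_rotvec(s["ee_rot"]); g=np.array(s["position"])-.011*Rt.as_matrix()[:,2]
    Rc=Rt*Ro.from_euler("x",180,degrees=True)
    for u,v in((-.07,-.05),(.07,-.05),(.07,.05),(-.07,.05)): pass
    W=Rc.apply([(u,v,-.046) for u,v in((-.07,-.05),(.07,-.05),(.07,.05),(-.07,.05))])+g
    cv2.polylines(im,[np.round(proj(n,W)*16).astype(np.int32)],True,(0,0,255),1,cv2.LINE_AA,4)
    crop(im,*box,4,name.replace(".png","_o.png"))
    B=rot(BAY[2]).inv().apply(Rc.apply([(-.07,0,-.054),(.07,0,-.054)])+g-[BAY[0],BAY[1],.04]); print("near/far bottom edge in bay mm",(B*1000).round(1).tolist(), "rel rot", (rot(BAY[2]).inv()*Rc).as_euler("zyx",degrees=True).round(2))
    print(round(s["clock"],2),np.round(s["position"],4),round(s["width"]*92,1),np.round(s["force"],1),np.round(s["ft_torque"],2))
    return s
E
python3 - <<'E'
from chk import *
s=edge("pics/s2.png",box=(200,90,200,150))
for a in ((-.040,.005,20),):
    p,R=tcp(bayg(*a),rot(BAY[2],a[2]),0); delta(p,R,s)
p,R=tcp((bayg(-.04,.005,20)[:2]+[.225]),rot(BAY[2],20),0); delta(p,R,s)
E
```

```text
near/far bottom edge in bay mm [[-42.5, -0.1, 107.2], [89.3, 0.4, 154.4]] rel rot [  0.15 -19.72  -0.23]
4.3 [0.6021 0.0211 0.2113] 13.8 [ 0.8  0.5 -2.8] [0.05 0.65 0.01]
delta [-0.065, -0.0, 0.193] [0.004, 0.005, 0.004] mm [-32.4  -0.2  96.7] deg [0.2 0.3 0.2]
delta [0.006, 0.001, -0.005] [0.004, 0.005, 0.004] mm [ 3.2  0.3 -2.5] deg [0.2 0.3 0.2]
```

View pics/s2_o.png

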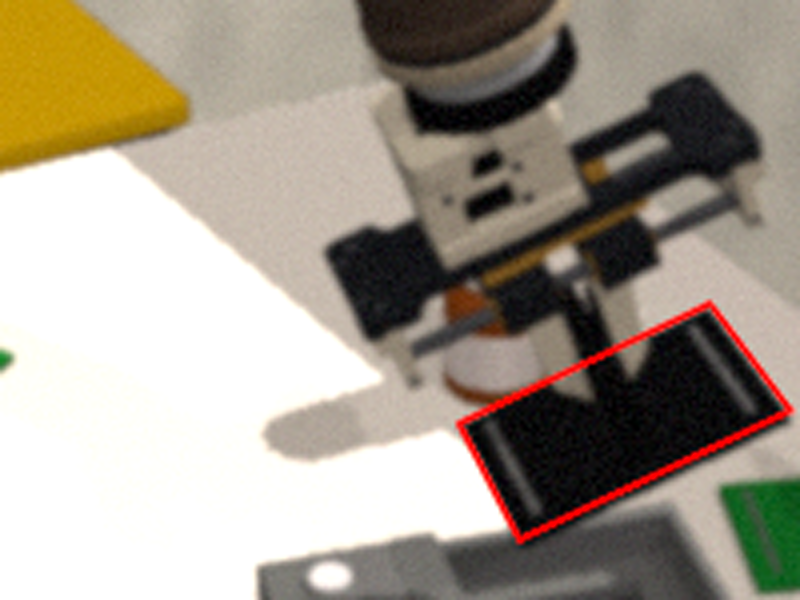

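Request:
{"fn": "play_rows", "kwargs": {"rows": [[[-0.01, 0, 0.04], [0, 0, 0], -1], [[-0.025, 0, 0.08], [0, 0, 0], -1], [[-0.04, 0, 0.123], [0, 0, 0], -1], [[-0.04, 0, 0.123], [0, 0, 0], -1], [[-0.04, 0, 0.123], [0, 0, 0], -1]]}}

```text
clock: 4.8
position: [0.6046, 0.0198, 0.1476]
ee_rot: [3.031, -0.356, 0.527]
force: [0.2, 0.2, -1.4]
width: 0.151
```

```bash

python3 - <<'E'
from chk import *
s=edge("pics/s3.png",box=(220,120,200,150))
p,R=tcp(bayg(-.040,.005,20),rot(BAY[2],20),0); delta(p,R,s)
E
```

```text
near/far bottom edge in bay mm [[-39.0, -0.7, 44.2], [92.7, -0.3, 91.7]] rel rot [  0.1  -19.85  -0.2 ]
4.85 [0.6052 0.0197 0.1484] 13.6 [ 0.  -0.3 -1.8] [0.05 0.65 0.03]
delta [-0.029, -0.001, 0.073] [0.003, 0.002, 0.003] mm [-14.4  -0.5  36.3] deg [0.2 0.1 0.2]
```

View pics/s3_o.png

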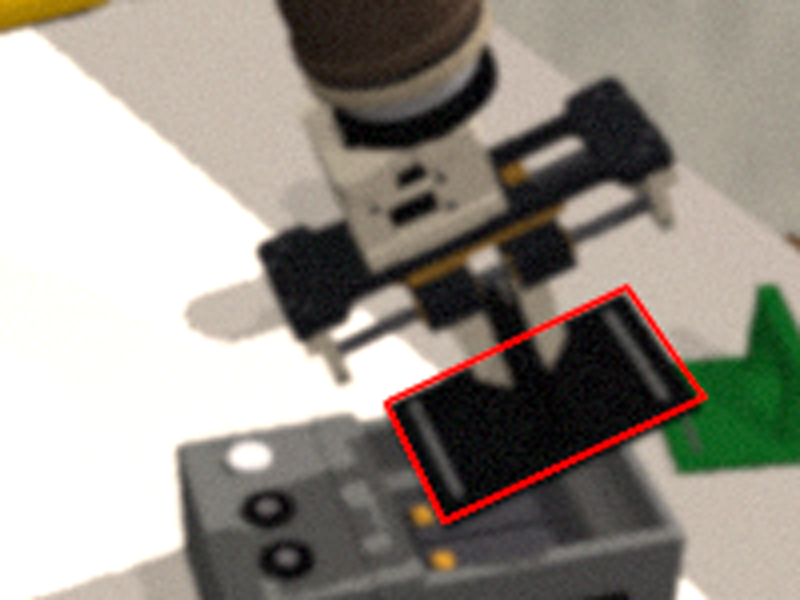

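Request:
{"fn": "play_rows", "kwargs": {"rows": [[[-0.01, 0, 0.025], [0, 0, 0], -1], [[-0.02, 0, 0.05], [0, 0, 0], -1], [[-0.028, 0, 0.072], [0, 0, 0], -1], [[-0.028, 0, 0.072], [0, 0, 0], -1], [[-0.028, 0, 0.072], [0, 0, 0], -1]]}}

```text
clock: 5.35
position: [0.6042, 0.019, 0.1095]
ee_rot: [3.03, -0.358, 0.529]
force: [-0.8, 0.9, -2.4]
width: 0.148
```

```bash

python3 - <<'E'
from chk import *
s=edge("pics/s4.png",box=(220,140,200,150))
p,R=tcp(bayg(-.0725,.005,20),rot(BAY[2],20),0); delta(p,R,s)
E
```

```text
near/far bottom edge in bay mm [[-39.6, -1.5, 5.5], [92.1, -1.2, 53.1]] rel rot [  0.03 -19.87  -0.22]
5.4 [0.6044 0.019  0.1098] 13.4 [ 0.1 -1.2 -2.2] [ 0.07  0.61 -0.02]
delta [-0.062, -0.002, -0.022] [0.003, 0.002, 0.002] mm [-31.2  -1.2 -10.8] deg [0.2 0.1 0.1]
```

View pics/s4.png

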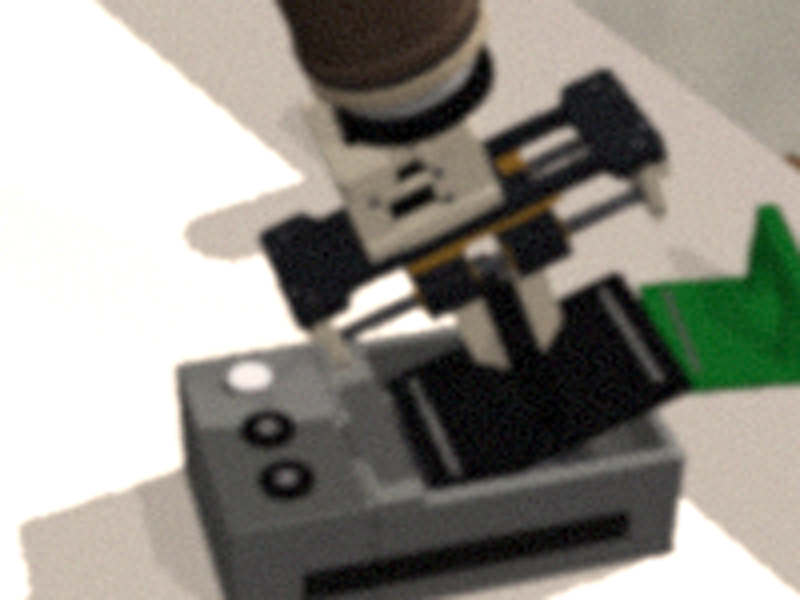

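Request:
{"fn": "play_rows", "kwargs": {"rows": [[[-0.015, 0, -0.005], [0, 0, 0], -1], [[-0.03, -0.001, -0.011], [0, 0, 0], -1], [[-0.045, -0.002, -0.016], [0, 0, 0], -1], [[-0.06, -0.002, -0.022], [0, 0, 0], -1], [[-0.06, -0.002, -0.022], [0, 0, 0], -1], [[-0.06, -0.002, -0.022], [0, 0, 0], -1]]}}

```text
clock: 6.0
position: [0.573, 0.0277, 0.1094]
ee_rot: [3.031, -0.357, 0.529]
force: [-0.7, -0.3, -2.8]
width: 0.153
```

```bash

python3 - <<'E'
from chk import *
s=edge("pics/s5.png",box=(220,140,200,150))
p,_=eyes.get_image("top"); crop(p[:,:,::-1],270,140,140,150,4,"pics/t5.png")
for a in ((-.072,.003,13),(-.0715,.003,6),(-.071,.002,0)):
    p,R=tcp(bayg(*a),rot(BAY[2],a[2]),0); delta(p,R,s)
E
```

```text
near/far bottom edge in bay mm [[-71.8, -0.5, 5.2], [59.8, -0.2, 52.7]] rel rot [  0.06 -19.85  -0.22]
6.05 [0.5733 0.0276 0.1094] 13.7 [ 0.5  0.2 -2.3] [0.06 0.67 0.03]
delta [0.007, -0.0, 0.021] [0.004, -0.114, 0.002] mm [ 3.7 -0.2 10.6] deg [ 0.2 -6.9  0.1]
delta [0.016, -0.0, 0.04] [0.004, -0.231, 0.002] mm [ 7.8 -0.2 20.2] deg [  0.2 -13.9   0.1]
delta [0.02, -0.0, 0.059] [0.004, -0.331, 0.002] mm [10.2 -0.2 29.6] deg [  0.2 -19.9   0.1]
```

View pics/s5_o.png

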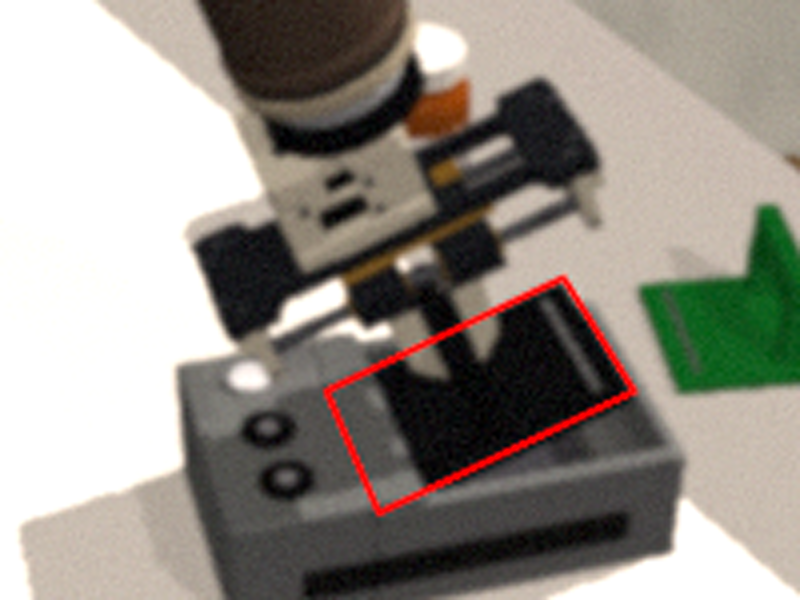

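View pics/t5.png

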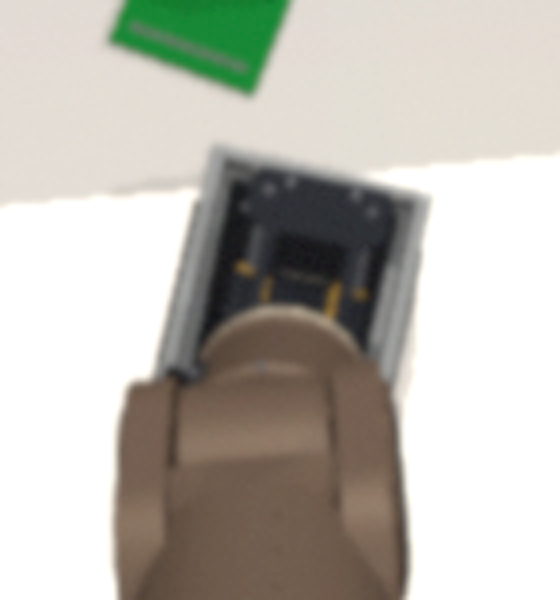

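The near edge is tucked about 20 mm under the lip with no contact force. Now I'll rotate the cover down to flat.

Request:
{"fn": "play_rows", "kwargs": {"rows": [[[0.004, 0, 0.011], [0, -0.057, 0], -1], [[0.007, 0, 0.021], [0, -0.114, 0], -1], [[0.012, 0, 0.031], [0, -0.172, 0], -1], [[0.016, 0, 0.04], [0, -0.231, 0], -1], [[0.016, 0, 0.04], [0, -0.231, 0], -1], [[0.016, 0, 0.04], [0, -0.231, 0], -1]]}}

```text
clock: 6.7
position: [0.5872, 0.0234, 0.0927]
ee_rot: [3.098, -0.368, 0.162]
force: [-0.9, -0.7, -1.3]
width: 0.154
```

```bash

python3 - <<'E'
from chk import *
s=edge("pics/s6.png",box=(220,140,200,150))
for a in ((-.071,.003,3),(-.0705,.002,0)):
    p,R=tcp(bayg(*a),rot(BAY[2],a[2]),0); delta(p,R,s)
E
```

```text
near/far bottom edge in bay mm [[-72.0, -1.0, 2.7], [67.3, -0.9, 17.3]] rel rot [ 0.01 -6.   -0.27]
6.75 [0.5866 0.0238 0.0928] 13.7 [-0.2  0.4 -3. ] [-0.05  0.28  0.  ]
delta [0.006, -0.002, 0.007] [0.005, -0.05, 0.0] mm [ 3.2 -0.8  3.5] deg [ 0.3 -3.   0. ]
delta [0.011, -0.002, 0.017] [0.005, -0.1, 0.0] mm [ 5.5 -0.8  8.4] deg [ 0.3 -6.   0. ]
```

Request:
{"fn": "play_rows", "kwargs": {"rows": [[[0.003, 0, 0.004], [0, -0.025, 0], -1], [[0.006, -0.001, 0.008], [0.002, -0.05, 0], -1], [[0.008, -0.001, 0.012], [0.003, -0.075, 0], -1], [[0.011, -0.001, 0.017], [0.004, -0.1, 0], -1], [[0.011, -0.001, 0.018], [0.004, -0.1, 0], -1], [[0.011, -0.001, 0.018], [0.004, -0.1, 0], -1]]}}

```text
clock: 7.35
position: [0.5927, 0.0232, 0.0846]
ee_rot: [3.119, -0.369, -0.0]
force: [-0.3, -0.4, -3.0]
width: 0.154
```

```bash

python3 - <<'E'
from chk import *
s=edge("pics/s7.png",box=(220,140,200,150))
p,R=tcp(bayg(-.07,.0,0),rot(BAY[2],0),0); delta(p,R,s)
E
```

```text
near/far bottom edge in bay mm [[-70.8, 0.1, 1.7], [69.2, 0.2, 1.6]] rel rot [ 0.07  0.01 -0.02]
7.4 [0.5927 0.0233 0.0847] 13.7 [-1.3 -0.1 -2.1] [-0.14  0.06 -0.02]
delta [0.002, 0.0, 0.003] [0.0, 0.0, 0.001] mm [0.8 0.2 1.7] deg [0.  0.  0.1]
```

View pics/s7.png

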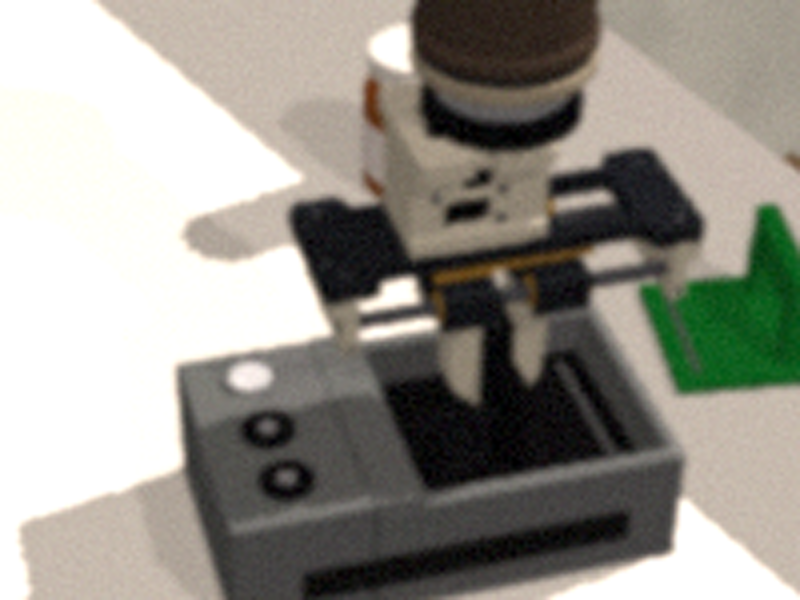

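The cover is level inside the bay, about 1.7 mm above the ledge. I'll lower it until it touches.

Request:
{"fn": "play_rows", "kwargs": {"rows": [[[0.001, 0, 0.001], [0, 0, 0], -1], [[0.001, 0, 0.002], [0, 0, 0], -1], [[0.001, 0, 0.003], [0, 0, 0], -1], [[0.001, 0, 0.003], [0, 0, 0], -1], [[0.001, 0, 0.003], [0, 0, 0], -1]]}}

```text
clock: 7.9
position: [0.5936, 0.023, 0.0833]
ee_rot: [-3.12, 0.369, 0.001]
force: [-2.0, 0.4, 1.0]
width: 0.151
```

Request:
{"fn": "play_rows", "kwargs": {"rows": [[[0, 0, 0.001], [0, 0, 0], -1], [[0, 0, 0.001], [0, 0, 0], -1], [[0, 0, 0.001], [0, 0, 0], -1]]}}

```text
clock: 8.2
position: [0.5936, 0.023, 0.0833]
ee_rot: [-3.12, 0.369, 0.001]
force: [-5.0, -0.5, 8.3]
width: 0.149
```

Contact shows at 8 N. I'll open partway, because the fingers sit between the lip and the wall, and then rise.

Request:
{"fn": "play_rows", "kwargs": {"rows": [[[0, 0, 0], [0, 0, 0], -0.5], [[0, 0, 0], [0, 0, 0], -0.3], [[0, 0, 0], [0, 0, 0], -0.3], [[0, 0, 0], [0, 0, 0], -0.3], [[0, 0, 0], [0, 0, 0], -0.3]]}}

```text
clock: 8.7
position: [0.5938, 0.0228, 0.0826]
ee_rot: [3.12, -0.369, -0.001]
force: [0.0, 0.3, -0.1]
width: 0.349
```

Request:
{"fn": "play_rows", "kwargs": {"rows": [[[0, 0, -0.02], [0, 0, 0], -0.3], [[0, 0, -0.06], [0, 0, 0], -0.3], [[0, 0, -0.12], [0, 0, 0], -0.3], [[0, 0, -0.2], [0, 0, 0], -0.3], [[0, 0, -0.28], [0, 0, 0], -0.3], [[0, 0, -0.36], [0, 0, 0], -0.3], [[0, 0, -0.36], [0, 0, 0], -0.3]]}}

```text
clock: 9.4
position: [0.5967, 0.0224, 0.2693]
ee_rot: [-3.117, 0.37, -0.014]
force: [0.2, -0.7, 0.7]
width: 0.352
```

Request:
{"fn": "play_rows", "kwargs": {"rows": [[[-0.08, 0, 0], [0, 0, 0], -0.3], [[-0.16, 0, 0], [0, 0, 0], -0.3], [[-0.24, 0, 0], [0, 0, 0], -0.3], [[-0.3, 0, 0], [0, 0, 0], -0.3], [[-0.3, 0, 0], [0, 0, 0], -0.3], [[-0.3, 0, 0], [0, 0, 0], -0.3]]}}

```text
clock: 10.0
position: [0.448, 0.058, 0.2633]
ee_rot: [-3.119, 0.368, -0.0]
force: [1.1, -1.0, 0.3]
width: 0.352
```

```bash

python3 - <<'E'
from chk import *
s=edge("pics/s8.png",box=(220,170,200,150))
p,D=eyes.get_image("top"); im=np.ascontiguousarray(p[:,:,::-1]);cv2.imwrite("pics/t8f.png",im); crop(im,290,160,110,140,4,"pics/t8.png")
Q=rot(BAY[2]).inv().apply(cloud("top",D).reshape(-1,3)-[BAY[0],BAY[1],.04])*1000
for lx in range(-60,75,10):
    for side in(1,):
        r=[]
        for ly in (-45,-25,0,25,45):
            m=(abs(Q[:,0]-lx)<5)&(abs(Q[:,1]-ly)<8); r.append(round(float(np.median(Q[m,2])),1) if m.sum()>3 else None)
        print(lx,r)
E
```

```text
near/far bottom edge in bay mm [[-218.8, -0.0, 180.2], [-78.8, 0.1, 180.2]] rel rot [ 0.04 -0.02  0.02]
10.05 [0.4487 0.0578 0.2632] 31.7 [-0.4  0.8  0.3] [-0.12  0.05  0.03]
-60 [None, None, 324.6, 323.6, None]
-50 [None, None, 322.7, 323.9, None]
-40 [None, None, None, None, None]
-30 [None, None, None, None, 6.9]
-20 [None, None, None, None, 7.3]
-10 [None, None, None, None, 8.3]
0 [None, 67.0, 67.4, 67.0, 10.0]
10 [None, 68.6, 67.7, 68.4, 7.8]
20 [5.4, 7.0, 9.0, 8.1, 8.1]
30 [6.8, 8.3, 8.7, 7.6, 7.4]
40 [7.5, 8.3, 8.6, 9.0, 7.9]
50 [8.4, 8.4, 7.8, 7.9, 7.5]
60 [8.4, 8.3, 8.4, 7.3, 8.0]
70 [7.2, 7.3, 8.9, 7.9, 7.0]
```

View pics/s8.png

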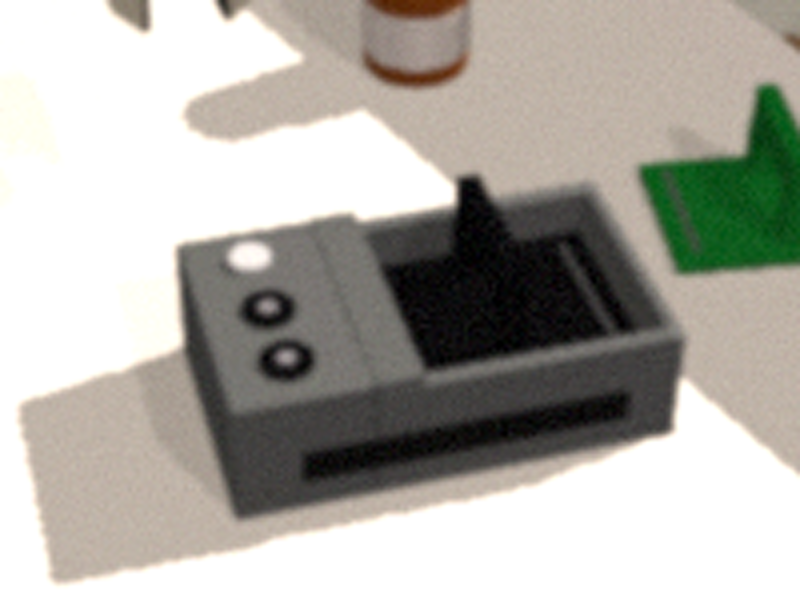

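View pics/t8f.png

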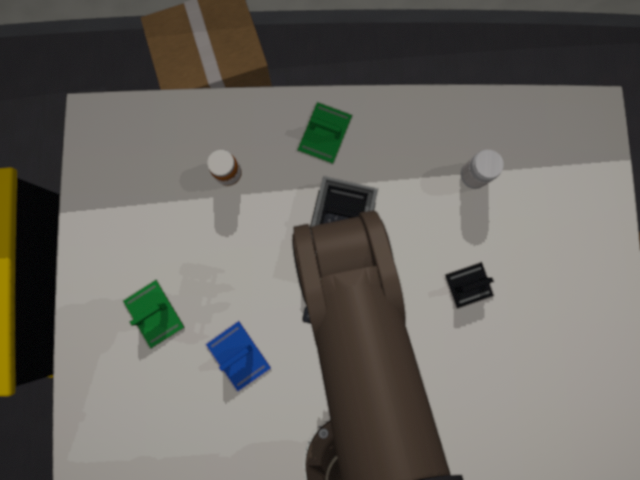

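The cover's top sits at 8 mm above the ledge everywhere the camera sees it, so it lies flat, with its near edge under the lip. The short cover (469,284), can (487,167), jar and coloured covers haven't moved. The robot is clear, so I'm handing the job in.

```bash
python3 -c "
from cell import arm
print(arm.sign_off())"
```

```text
the job is handed in; nothing more can be done
None
```

The long black cover now lies flat in the battery bay, and the job is handed in at about 10 s. I gripped it by its handle, tilted it 20°, slid its near edge about 20 mm under the lip and turned it down flat. When it touched the ledge at about 8 N, I opened the gripper and backed the arm away.

**Last checks:**
- **Flatness:** depth readings put the panel's top about 8 mm above the ledge, which is its thickness. That covers the far half and part of one side. The arm hid the rest from the top camera, but the side picture shows nothing raised there.
- **Position:** the last gripper readings before release put the cover within about 1 mm of the bay's centre.
- **Other objects:** the short cover, food can, jar and coloured covers are where they were.

No check failed or disagreed with another, and the highest wrist force I read was about 10 N.

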